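Turn the mixer shaft to its flat and hold the mast collar on it

TASK

With your fingers on the mixer drive's upright shaft, turn it until you feel its flat square to the front, facing the grooved driver guide on the housing. Then pull the mast out of its steel cup, slide its collar down over the shaft with the set screw (the side of the mast's pin) on that flat, and push it down against the spring cap to the bottom of its travel. Finish while still holding the mast upright and pressed down there, because the spring would lift it if let go; leave the cup standing and do not shift the other things on the bench.

Things in the scene. Friction and masses are not known exactly. Their poses are not given: they have to be found in the camera images.
- drive: mixer drive: white housing 170 (x) x 130 (y) x 60 mm tall, fixed to the bench. Origin at the centre of its underside, z up; -x is its front, where a grooved aluminium block (the driver guide, 24 x 30 mm, 14 mm high) stands on the housing's top, 70 mm in front of the shaft. The upright shaft stands on the origin's z axis
- shaft_top (a point): centre of the shaft's top end, 130 mm above the bench. Steel shaft, 24 mm in diameter, 40 mm of it clear above the spring cap, top edge chamfered. One flat runs down all of it, 6 mm from the axis: fingers closed square on flat and round back are 18 mm apart (middle of that grip 3 mm off the axis, away from the flat), elsewhere more, up to 24 mm
- shaft (a joint): angle of the shaft about its upright axis, rad, counter-clockwise from above; 0 when the flat faces the driver guide (the drive's -x), at +1.57 the flat faces the drive's -y. It turns stiffly (about 0.1 N m) and stays where it is left
- spring_cap (a joint): how far the spring cap is pushed down, m: 0 at rest, 0.010 at its stop. It is a steel disc 46 mm across around the shaft's foot, its top 90 mm above the bench at rest; 3.6 N starts it, 9.6 N holds it at the stop, and it pushes the mast back up when that is let go
- mast: mast, 170 mm tall, about 0.3 kg, origin half-way up, z up along it. Lower 57 mm: dark steel collar 38 mm across. Above it a square aluminium rod 14 x 14 mm to the top, gripped by its +y and -y faces about 40 mm above the origin. Its -x side is the screw and pin side. It starts upright in the cup, that side within about 0.8 rad of the robot's -x
- collar_foot (a point): centre of the collar's open lower end, 85 mm below the mast's origin. Bore 28 mm wide, 52 mm deep. The set screw goes through the collar on the mast's -x side, 12 mm above this foot; its end, 6 mm thick, stands inside the bore 8.5 mm from the axis, so the collar passes over the shaft only with the screw over the flat
- pin_end (a point): free end of the side pin, 6 mm thick and 20 mm long, that sticks out of the mast's -x side (the same side as the set screw), 73 mm above the mast's origin, 27 mm from its axis
- cup: heavy steel cup, 64 mm across, 85 mm tall, inside 56 mm wide, floor 6 mm thick, in which the mast stands. Origin at the centre of its underside
- beaker: glass beaker, 72 mm across, 95 mm tall, with two thin stirring rods leaning in it (up to 180 mm high); a bystander, origin at the centre of its underside
- media_bottle: amber glass bottle, 68 mm across, 165 mm tall; a bystander, origin at the centre of its underside
- tip_box: grey pipette tip box 120 x 85 x 63 mm; a bystander, origin at the centre of its underside
- dish_stack: stack of three clear dishes, 88 mm across, 45 mm tall; a bystander, origin at the centre of its underside
- tube_rack: white rack 200 x 80 mm with eight capped tubes, 101 mm tall; a bystander, origin at the centre of its underside
- wash_bottle: white squeeze bottle, 62 mm across, about 195 mm tall; a bystander, origin at the centre of its underside
Not all that is in view belongs to the job. There is more than one size of the mast; the job needs the largest.

How it is judged:
By the outcome, as a careful person would: the job done as asked, in the order asked, and still so for the second after the job is handed in, while the arm keeps its last pose, push and grip.
It also fails if it takes over 67 s, if anything falls off the work surface, if the arm or the gripper's body presses on something with over 40 N, if the wrist force passes 120 N, or if a joint passes its speed limit or range.

ROBOT

A 7-joint arm with a two-finger parallel gripper is mounted at the origin on the work surface. World frame = base frame: x ahead of the robot, y to its left, z up, the work surface at z = 0. Lengths are in m, angles in rad, forces in N, time in s.
With the tool pointing down it reaches from about 0.4 to 0.85 m from the base axis. Payload 10.4 kg.
Tool frame: the origin (TCP) lies midway between the tips of the shut fingers; the grasp point (between the pads) lies 19 mm behind it; z points along the fingers, x is the direction in which the jaws open and shut, and the axes are right-handed (so a half turn about z gives the same grasp; the last joint's range is limited). The gripper opens to 85 mm and grips with 20 to 120 N. Pads are 22 mm wide; open, the fingers measure 114 mm over their backs; the gripper's body (76 mm by 85 mm) begins 54 mm behind the grasp point. The pads swing forward as they close: fully open they stand 13 mm farther back than shut.
Start: joints at [-1.238, 0.332, -0.065, 1.46, 0.022, 1.35, -0.088], TCP at [0.218, 0.586, 0.231] pointing down, gripper open.
Joint ranges: [-2.6, 2.6], [-0.5, 2.12], [-1.47, 1.34], [0.16, 2.42], [-1.27, 4.41], [0.06, 2.06], [-2.6, 2.6]. Speed limits (rad/s): [2.22, 2.22, 2.79, 2.79, 3.14, 3.14, 3.14].

INTERFACE

Orientations are given as a unit quaternion [x, y, z, w].
In Python, from workcell import manip, cams gives the robot as it stands.
- The arm moves only by the tool move_arm, never from a script. Its argument "moves" is a list of rows, each a list of 7 numbers: the turn, a rotation vector about the tool's x, y, z in degrees, then the shift along the tool's x, y, z in m, then the finger opening in m, from 0 to 0.0854. A call has 1 to 10 rows; each row is the pose to reach, as a shift and turn from the pose commanded when the call began, along the tool's axes at that moment; what a row does not reach only later rows make up. A row lasts 1/10 s, in which the tool goes at most 50 mm and 8.59 degrees, less where a joint would pass 70% of its speed; a pose out of reach is approached as far as the arm can. A call with a gripper value outside its range is refused whole. The fingers move at their own pace and stop on an object; "grip_force" is the grip in N (left out, the last holds). Time passes only in rows, so rows that repeat a pose let the fingers close. It gives the time, the measured TCP pose, the force and the opening at its end, in the units of the state.
- manip.get_obs(): the state, without advancing time (a new reading comes with each control period).
- cams.camera(name): name is "scene" or "top" or "wrist"; returns the picture (400x640x3 uint8, red, green, blue); there is no depth.
- cams.camera_params(name): a dict with "fx", "fy", "cx", "cy" (pixels), "dist_coeffs" ([k1, k2, p1, p2, k3] as OpenCV has them; the pictures are not rectified), "xyz" and "rotation" of the camera in the world. Camera axes: x right, y up, looking along -z (the intrinsics and any distortion apply to the point x, -y, -z); pixel columns grow to the right and rows downward; lengths in m; the calibration is good to about 2 mm. A picture is of the moment at which its call begins: read the wrist's pose just before it. camera_params takes no time and is no camera call; for the wrist camera it gives the pose at the moment of the call.
- manip.hand_in(): hands the job in, once; it reports no verdict.
The state is a dict: "clock": time; "joint_pos": joint angles; "joint_velocities": joint speeds; "tau": joint torques, N m; "position": TCP position; "ee_rot": TCP orientation; "ft_force": force on the tool from outside, world axes, zero at the start; "torque": the same for the moment, N m; "grip_width": opening from 0.0 (shut) to 1.0 (fully open).
Only numpy, scipy, OpenCV 4.12 (cv2) and the standard library are available. Lean on these libraries where they do the work, as an engineer would, in place of code of your own. Each camera call takes 0.05 s, during which the arm holds its last target. There are 200 camera calls.

## Working session

There is one attempt and no reset: what is moved stays moved. The work goes in short steps, Python scripts to look and compute and a tool call to move; the robot and the scene stay as the last step left them, time stands still between calls to the robot, and variables do not carry over. Pictures are saved under pics/ and viewed, about 8 in all and at most 12, crops included, and the job is handed in when it is done.

Besides the shell and the picture viewer there is one more tool, called after "Call:" as name(argument=value, ...) on one line, values as JSON. move_arm: Moves the arm, as the interface text tells. Its arguments: {"type":"object","properties":{"moves":{"type":"array","items":{"type":"array","items":{"type":"number"}}},"grip_force":{"type":"number"}},"required":["moves"]}

```bash
mkdir -p pics; ls; python3 - <<'E'
from workcell import manip,cams
import cv2
o=manip.get_obs()
for k,v in o.items(): print(k,v)
for n in("scene","top","wrist"):
    p=cams.camera_params(n);print(n,p)
    cv2.imwrite(f"pics/{n}0.png",cams.camera(n)[:,:,::-1])
E
```

```text
pics
clock 0.0
joint_pos [-1.23758935  0.33289138 -0.06470924  1.46094789  0.02162477  1.34991808
 -0.08851722]
joint_velocities [-4.56317622e-04  9.81986223e-04  5.74432373e-04  3.56274179e-04
 -1.27597461e-03  3.26031353e-05  1.49558817e-03]
tau [-2.13148346e-04 -6.25440645e+01  4.91367630e-02 -3.91620326e+01
  1.61715393e-02  9.63205355e-03 -1.38370117e-05]
position [0.21759106 0.58548944 0.23050065]
ee_rot [ 8.21075278e-01  5.70819454e-01 -5.75965636e-04  4.55182652e-04]
ft_force [ 0.66730012  0.57654854 -0.16407615]
torque [-0.00724928 -0.03920905  0.0293669 ]
grip_width 1.0036327542136916
scene {'fx': 427.5359813585512, 'fy': 427.5359813585512, 'cx': 316.03507140775076, 'cy': 197.7052406741308, 'dist_coeffs': array([0.01158159, 0.        , 0.        , 0.        , 0.        ]), 'xyz': array([ 1.1470007 , -0.9645818 ,  1.05655091]), 'rotation': array([0.41037752, 0.11040296, 0.24287468, 0.87201684])}
top {'fx': 444.2101206369695, 'fy': 444.2101206369695, 'cx': 318.36366981195397, 'cy': 204.62127282446053, 'dist_coeffs': array([-0.00776725,  0.        ,  0.        ,  0.        ,  0.        ]), 'xyz': array([0.26672892, 0.00253358, 1.72203825]), 'rotation': array([-0.06929048,  0.07138468,  0.70374307, -0.70345487])}
wrist {'fx': 331.705313642213, 'fy': 331.705313642213, 'cx': 315.2442789480411, 'cy': 198.13654631406175, 'dist_coeffs': array([-0.00584008,  0.        ,  0.        ,  0.        ,  0.        ]), 'xyz': array([0.14453317, 0.61417545, 0.37371775]), 'rotation': array([-0.12653529, -0.08650905,  0.56395884,  0.81145267])}
```

View pics/scene0.png

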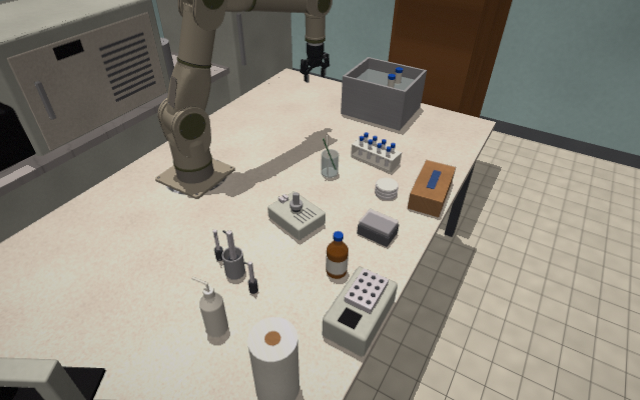

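View pics/top0.png

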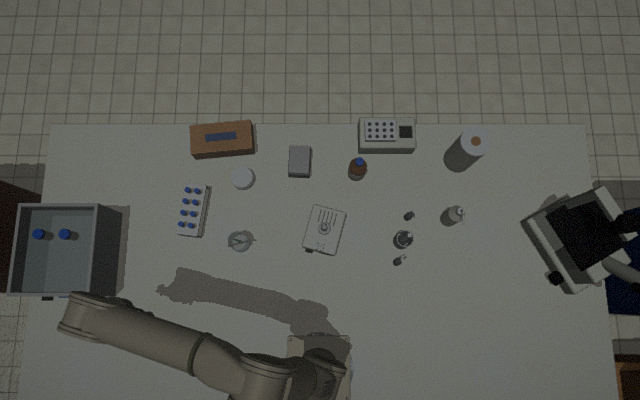

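The scene view has the drive at about (297,213), the cup with the mast at (233,262), and two smaller masts beside it at (218,245) and (252,283). In the top view, the drive's shaft is at (325,228) and the cup at (404,239).

```bash
cat > h.py <<'E'
from workcell import manip,cams
import numpy as np,cv2
from scipy.spatial.transform import Rotation as R
def ray(n,uv,p=None):
    p=p or cams.camera_params(n)
    K=np.array([[p['fx'],0,p['cx']],[0,p['fy'],p['cy']],[0,0,1.]])
    u=cv2.undistortPoints(np.array([[uv]],float),K,p['dist_coeffs'])[0,0]
    d=R.from_quat(p['rotation']).apply([u[0],-u[1],-1]); return np.array(p['xyz']),d
def plane(n,uv,z,p=None):
    o,d=ray(n,uv,p); return o+d*(z-o[2])/d[2]
def proj(n,X,p=None):
    p=p or cams.camera_params(n)
    c=R.from_quat(p['rotation']).inv().apply(np.array(X,float)-p['xyz'])
    K=np.array([[p['fx'],0,p['cx']],[0,p['fy'],p['cy']],[0,0,1.]])
    return cv2.projectPoints(np.array([[c[0],-c[1],-c[2]]]),np.zeros(3),np.zeros(3),K,p['dist_coeffs'])[0].ravel()
E
python3 - <<'E'
from h import *
s=cv2.imread('pics/scene0.png');t=cv2.imread('pics/top0.png')
a=cv2.resize(s[180:310,190:350],None,fx=4.0,fy=4.0,interpolation=cv2.INTER_CUBIC)
b=cv2.resize(t[195:275,295:425],None,fx=5,fy=5,interpolation=cv2.INTER_CUBIC)
c=np.zeros((600,800,3),np.uint8)
a=cv2.resize(s[185:300,205:335],None,fx=3,fy=3,interpolation=cv2.INTER_CUBIC)
b=cv2.resize(t[200:270,298:420],None,fx=3.2,fy=3.2,interpolation=cv2.INTER_CUBIC)
c[:345,:390]=a; c[:224,400:790]=b[:, :390]; 
w=cv2.resize(t[200:260,298:350],None,fx=6,fy=6,interpolation=cv2.INTER_CUBIC); c[230:590,400:712]=w
cv2.imwrite('pics/c1.png',c)
print(plane('top',(325,228),.13),plane('top',(404,239),.085),plane('scene',(297,194),.13))
for q in [(409,215),(400,260),(240,241),(301,167),(195,210),(357,168),(243,178),(455,214)]: print(q,plane('top',q,.09))
E
```

```text
[ 0.50195058 -0.02626949  0.13      ] [ 0.46735061 -0.31966145  0.085     ] [ 0.51269947 -0.02121509  0.13      ]
(409, 215) [ 0.55675094 -0.34085755  0.09      ]
(400, 260) [ 0.38954428 -0.30104329  0.09      ]
(240, 241) [0.45954532 0.28653633 0.09      ]
(301, 167) [0.74268989 0.06366931 0.09      ]
(195, 210) [0.57586593 0.458739   0.09      ]
(357, 168) [ 0.73877014 -0.14986554  0.09      ]
(243, 178) [0.69937669 0.28335578 0.09      ]
(455, 214) [ 0.56049908 -0.51322563  0.09      ]
```

View pics/c1.png

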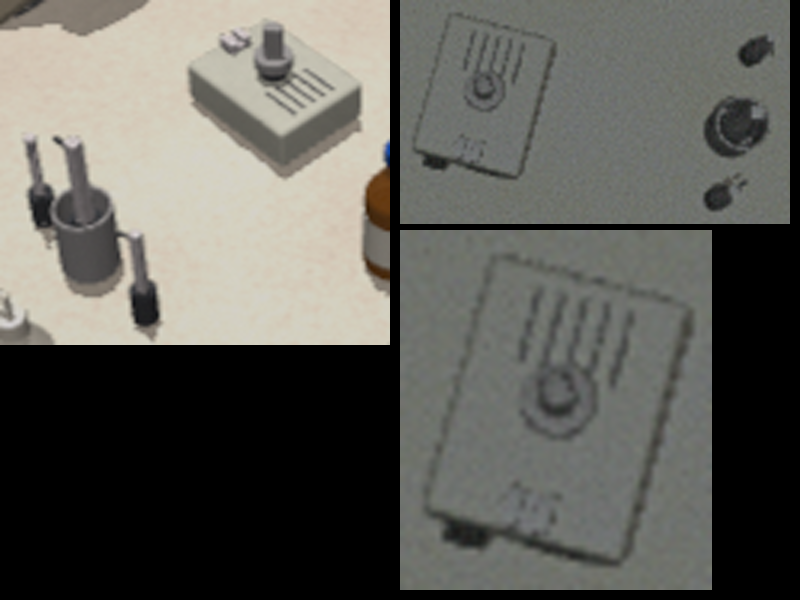

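The crop shows the housing corners at about (495,257), (690,315), (625,560) and (430,515) in the lower-right panel, with the guide at (533,508). The tall mast stands in the cup with its pin pointing roughly to -x. The two other masts are visibly smaller.

```bash
cat >> h.py <<'E'
def rel(pos,yaw,tilt=None):
    """row (deg,m) taking measured tool to pos with tool z down, tool x at world angle yaw(deg)"""
    o=manip.get_obs(); r0=R.from_quat(o['ee_rot']); c,s=np.cos(np.radians(yaw)),np.sin(np.radians(yaw))
    r1=R.from_matrix(np.array([[c,s,0],[s,-c,0],[0,0,-1]]))
    d=(r0.inv()*r1).as_rotvec(degrees=True); t=r0.inv().apply(np.array(pos)-o['position'])
    x=r0.apply([1,0,0]); print('yaw now',np.degrees(np.arctan2(x[1],x[0])).round(2),'pos',o['position'].round(4),'F',o['ft_force'].round(2),'T',o['torque'].round(3),'t',o['clock'],'g',round(o['grip_width']*85.4,2),'q7',o['joint_pos'][6].round(2))
    print('row',d.round(2),t.round(4))
E
python3 - <<'E'
from h import *
f=lambda u,v:(298+(u-400)/6-.4,200+(v-230)/6-.4)
C=[plane('top',f(*q),.06)[:2] for q in[(495,257),(690,315),(625,560),(430,515)]]
print(C,np.mean(C,0)); 
for a,b in((3,0),(2,1),(0,1),(3,2)):
    d=C[b]-C[a];print(np.degrees(np.arctan2(d[1],d[0])),np.hypot(*d))
g=plane('top',f(533,508),.074);s=plane('top',f(556,388),.13);print(g,s,plane('scene',(296,194),.13))
d=s-g;print(np.degrees(np.arctan2(d[1],d[0])))
p=cams.camera_params('wrist');o=manip.get_obs();r=R.from_quat(o['ee_rot'])
print(r.inv().apply(p['xyz']-o['position']),(r.inv()*R.from_quat(p['rotation'])).apply([0,0,-1]))
rel((.507,-.026,.26),-10)
E
```

```text
[array([0.60441777, 0.01629017]), array([ 0.56689942, -0.10733111]), array([ 0.41203511, -0.06487765]), array([0.44011027, 0.05661214])] [ 0.50586564 -0.02482661]
-13.788217761844232 0.16918277877930188
-15.330075095760037 0.16057786618966394
-106.88273955354326 0.12918919681131708
-103.01210390242488 0.12469155024054993
[ 0.44296508 -0.0075925   0.074     ] [ 0.50950745 -0.02122675  0.13      ] [ 0.50977681 -0.02300066  0.13      ]
-11.579389056570665
[ 0.00121288 -0.07843501 -0.14310609] [-0.00125166  0.30289132  0.95302428]
yaw now 69.62 pos [0.2176 0.5856 0.2307] F [-0.76  0.58  0.22] T [-0.026  0.002 -0.004] t 0.15 g 85.35 q7 -0.09
row [4.000e-02 5.000e-02 7.962e+01] [-0.4725  0.4843 -0.0288]
```

Call:
move_arm(moves=[[0,0,0,0,0,-0.03,0.085],[0,0,84,-0.47,0.485,-0.03,0.085],[0,0,84,-0.47,0.485,-0.03,0.085],[0,0,84,-0.47,0.485,-0.03,0.085],[0,0,84,-0.47,0.485,-0.03,0.085],[0,0,84,-0.47,0.485,-0.03,0.085],[0,0,84,-0.47,0.485,-0.03,0.085],[0,0,84,-0.47,0.485,-0.03,0.085],[0,0,84,-0.47,0.485,-0.03,0.085],[0,0,84,-0.47,0.485,-0.03,0.085]])

```text
clock: 1.15
position: [0.4119, 0.1778, 0.2613]
ee_rot: [0.998, -0.07, 0.0, -0.0]
ft_force: [1.0, -0.1, -0.3]
grip_width: 0.992
```

```bash
python3 - <<'E'
from h import *
rel((.509,-.0225,.18),-14.5)
E
```

```text
yaw now -8.08 pos [0.4119 0.1778 0.2613] F [ 1.01 -0.14 -0.28] T [ 0.07  -0.047 -0.028] t 1.15 g 84.7 q7 -0.68
row [-0.03  0.    6.42] [0.1243 0.1847 0.0812]
```

Call:
move_arm(moves=[[0,0,6.4,0.124,0.185,0.0,0.085],[0,0,6.4,0.124,0.185,0.0,0.085],[0,0,6.4,0.124,0.185,0.0,0.085],[0,0,6.4,0.124,0.185,0.0,0.085],[0,0,6.4,0.124,0.185,0.0,0.085],[0,0,6.4,0.124,0.185,0.08,0.085],[0,0,6.4,0.124,0.185,0.08,0.085],[0,0,6.4,0.124,0.185,0.08,0.085],[0,0,6.4,0.124,0.185,0.08,0.085]])

```text
clock: 2.05
position: [0.5096, -0.0202, 0.182]
ee_rot: [0.992, -0.123, -0.0, 0.0]
ft_force: [1.2, -0.9, -0.4]
grip_width: 0.999
```

```bash
python3 - <<'E'
from h import *
rel((.509,-.0225,.18),-14.5)
im=cams.camera('wrist')[:,:,::-1]; cv2.imwrite('pics/w1.png',im); print(proj('wrist',(.509,-.0225,.13)))
E
```

```text
yaw now -14.13 pos [ 0.5096 -0.0202  0.182 ] F [ 1.23 -0.93 -0.39] T [ 0.077 -0.011 -0.003] t 2.05 g 85.32 q7 -0.23
row [0.01 0.01 0.37] [-0.      0.0024  0.002 ]
[315.49479158 226.41487685]
```

View pics/w1.png

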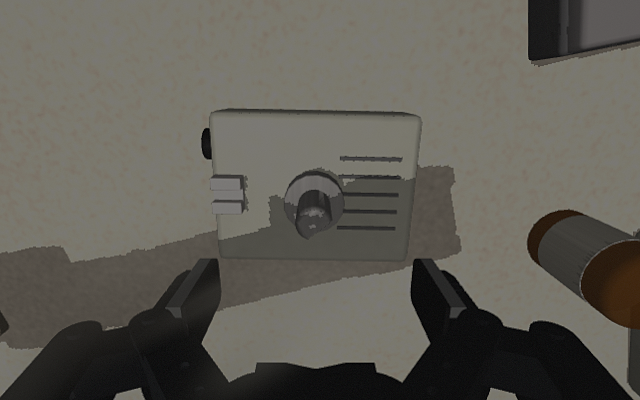

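The wrist view has the shaft top at about (313,222) and the spring cap around (314,200). The guide is to the left at (228,193), and the housing sides are nearly level with the image.

```bash
python3 - <<'E'
from h import *
im=cv2.imread('pics/w1.png')
a=cv2.resize(im[160:250,200:360],None,fx=5,fy=5,interpolation=cv2.INTER_CUBIC)
a=cv2.convertScaleAbs(a,alpha=1.5,beta=10)
cv2.imwrite('pics/w1c.png',a)
E
```

```text
(no output)
```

View pics/w1c.png

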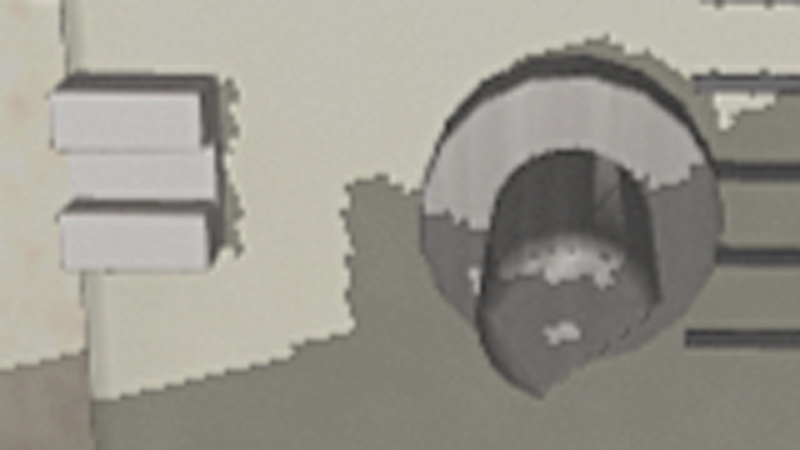

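The flat is the straight chord from (545,398) to (655,303) in the crop. It faces the lower right of the image, about 45° from the drive's +x towards +y, so the joint is at about -2.3 rad. Next I'll refine the axis and yaw.

```bash
python3 - <<'E'
from h import *
im=cv2.cvtColor(cv2.imread('pics/w1.png'),cv2.COLOR_BGR2GRAY).astype(float)
bg=cv2.medianBlur(im.astype(np.uint8),21)
m=((bg-im)>25).astype(np.uint8)*255
m[:, :330]=0;m[:,410:]=0;m[:150]=0;m[238:]=0
n,l,st,c=cv2.connectedComponentsWithStats(m)
for i in range(1,n):
    if st[i,2]<35 or st[i,3]>8: continue
    y,x=np.where(l==i); k=np.polyfit(x,y,1); e=[plane('wrist',(u,np.polyval(k,u)),.06) for u in(x.min(),x.max())]
    d=e[1]-e[0]; mm=(e[0]+e[1])/2; print(st[i],np.degrees(np.arctan2(d[1],d[0])),mm[:2],np.hypot(*d[:2]))
s=plane('wrist',(314.2,222),.13);print('shaft',s)
f=lambda u,v:(200+u/5-.4,160+v/5-.4)
for v in(545,398),(656,303): print(plane('wrist',f(*v),.13))
a,b=[plane('wrist',f(*v),.13)[:2] for v in((545,398),(656,303))]
d=b-a;print('flat normal world deg',np.degrees(np.arctan2(d[1],d[0]))+90,np.hypot(*d))
cap=[plane('wrist',f(*v),.09) for v in((422,215),(722,215))];print(cap, (cap[0]+cap[1])/2)
E
```

```text
[340 156  63   7 277] -15.124360366783222 [ 0.5602643  -0.00417176] 0.050390058574316166
[338 174  63   5 186] -15.475533560824282 [ 0.55574926 -0.01843623] 0.05125218780188382
[343 210  54   4 161] -14.743427957083895 [ 0.55017959 -0.04827858] 0.04524442762023799
[337 226  58   4 182] -15.745680190111065 [ 0.54386832 -0.06223389] 0.04949668024622387
shaft [ 0.5089421  -0.01936697  0.13      ]
[ 0.5025071  -0.03004296  0.13      ]
[ 0.51944183 -0.02076033  0.13      ]
flat normal world deg 118.72897767155553 0.019311974542530152
[array([ 0.48685263, -0.0141256 ,  0.09      ]), array([ 0.53048202, -0.02516052,  0.09      ])] [ 0.50866733 -0.01964306  0.09      ]
```

```bash
python3 - <<'E'
from h import *
rel((.5074,-.0179,.18),119)
E
```

```text
yaw now -14.12 pos [ 0.5102 -0.0201  0.1829] F [0.43 0.1  0.24] T [ 0.001 -0.038 -0.046] t 2.1 g 84.9 q7 -0.23
row [ 8.0000e-02 -9.0000e-02 -1.3312e+02] [-0.0033 -0.0015  0.0029]
```

Call:
move_arm(moves=[[0,0,-133.1,-0.003,-0.0015,0.003,0.07],[0,0,-133.1,-0.003,-0.0015,0.003,0.07],[0,0,-133.1,-0.003,-0.0015,0.003,0.07],[0,0,-133.1,-0.003,-0.0015,0.003,0.07],[0,0,-133.1,-0.003,-0.0015,0.003,0.07],[0,0,-133.1,-0.003,-0.0015,0.003,0.07],[0,0,-133.1,-0.003,-0.0015,0.003,0.07],[0,0,-133.1,-0.003,-0.0015,0.003,0.07],[0,0,-133.1,-0.003,-0.0015,0.003,0.07],[0,0,-133.1,-0.003,-0.0015,0.003,0.07]])

```text
clock: 3.1
position: [0.5082, -0.0178, 0.1806]
ee_rot: [0.808, 0.589, 0.002, 0.001]
ft_force: [0.5, 0.6, 0.2]
grip_width: 0.818
```

```bash
python3 - <<'E'
from h import *
rel((.5074,-.0179,.18),119)
E
```

```text
yaw now 72.18 pos [ 0.5082 -0.0178  0.1806] F [0.49 0.61 0.17] T [-0.004  0.006 -0.041] t 3.1 g 69.89 q7 1.26
row [ 2.100e-01 -3.000e-02 -4.682e+01] [-0.0003 -0.0007  0.0006]
```

Call:
move_arm(moves=[[0,0,-47,0,-0.0005,0,0.07],[0,0,-47,0,-0.0005,0,0.07],[0,0,-47,0,-0.0005,0,0.07],[0,0,-47,0,-0.0005,0,0.07],[0,0,-47,0,-0.0005,0,0.07],[0,0,-47,0,-0.0005,0,0.06],[0,0,-47,0,-0.0005,0,0.06]])

```text
clock: 3.8
position: [0.5076, -0.0177, 0.1804]
ee_rot: [0.508, 0.861, 0.001, 0.001]
ft_force: [0.2, -0.1, -1.1]
grip_width: 0.7
```

```bash
python3 - <<'E'
from h import *
rel((.5074,-.0179,.096),118.7)
im=cams.camera('wrist')[:,:,::-1]; cv2.imwrite('pics/w2.png',im)
cv2.imwrite('pics/w2c.png',cv2.convertScaleAbs(cv2.resize(im[150:300,200:440],None,fx=3,fy=3,interpolation=cv2.INTER_CUBIC),alpha=1.5,beta=10))
E
```

```text
yaw now 118.88 pos [ 0.5076 -0.0177  0.1804] F [ 0.19 -0.14 -1.05] T [-0.034  0.033  0.033] t 3.8 g 59.81 q7 2.07
row [0.18 0.05 0.18] [-0.     -0.0005  0.0844]
```

View pics/w2c.png

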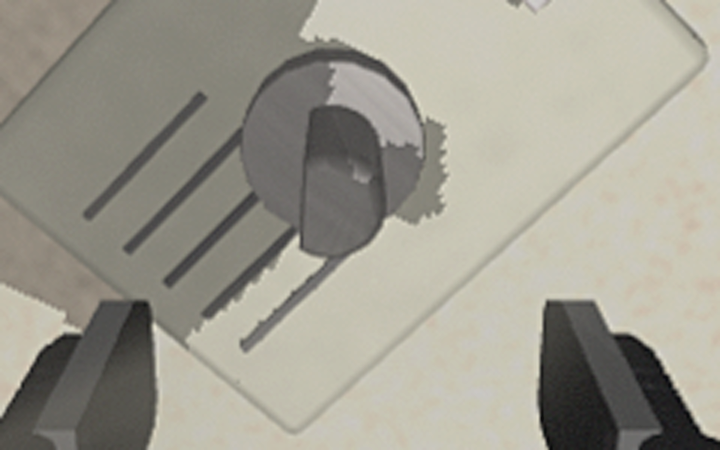

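The flat is the vertical left edge at x=302 and the round back is at x=385 in the crop, squarely between the fingers.

```bash
python3 - <<'E'
from h import *
m=plane('wrist',(200+343.5/3-.3,150+204/3-.3),.13); print(m)
n=np.array([np.cos(np.radians(-61.2)),np.sin(np.radians(-61.2)),0]);print('axis',m+.003*n)
for v in (125,256): print(plane('wrist',(200+302/3-.3,150+v/3-.3),.13))
rel((m[0],m[1],.096),118.9)
E
```

```text
[ 0.50442499 -0.01864001  0.13      ]
axis [ 0.50587026 -0.02126893  0.13      ]
[ 0.49344843 -0.03419566  0.13      ]
[ 0.51894853 -0.02069517  0.13      ]
yaw now 118.72 pos [ 0.5074 -0.0177  0.1801] F [-0.83 -0.13  0.26] T [-0.004  0.016 -0.018] t 3.85 g 60.36 q7 2.06
row [ 0.16  0.04 -0.18] [ 0.0007 -0.0033  0.084 ]
```

Call:
move_arm(moves=[[0,0,0,0.0003,-0.0015,0.04,0.05],[0,0,0,0.0003,-0.0015,0.084,0.05],[0,0,0,0.0003,-0.0015,0.084,0.05],[0,0,0,0.0003,-0.0015,0.084,0.05],[0,0,0,0.0003,-0.0015,0.084,0.03],[0,0,0,0.0003,-0.0015,0.084,0.022],[0,0,0,0.0003,-0.0015,0.084,0.0],[0,0,0,0.0003,-0.0015,0.084,0.0],[0,0,0,0.0003,-0.0015,0.084,0.0]], grip_force=20)

```text
clock: 4.75
position: [0.5071, -0.019, 0.0965]
ee_rot: [0.509, 0.861, 0.001, 0.002]
ft_force: [2.7, -4.0, 8.5]
grip_width: 0.206
```

```bash
python3 - <<'E'
from h import *
rel((.5074,-.0179,.096),118.7)
E
```

```text
yaw now 118.75 pos [ 0.5071 -0.019   0.0965] F [ 2.69 -4.01  8.55] T [-0.613 -0.445 -0.006] t 4.75 g 17.59 q7 2.11
row [0.25 0.13 0.05] [0.0009 0.0008 0.0005]
```

Call:
move_arm(moves=[[0,0,0,0,0,-0.001,0.0],[0,0,8.5,0,0.0004,-0.001,0.0],[0,0,17,-0.0001,0.0009,-0.001,0.0],[0,0,25.5,-0.0003,0.0013,-0.001,0.0],[0,0,34,-0.0005,0.0017,-0.001,0.0],[0,0,42.5,-0.0008,0.002,-0.001,0.0],[0,0,51,-0.0011,0.0023,-0.001,0.0],[0,0,59.5,-0.0015,0.0026,-0.001,0.0],[0,0,68,-0.0019,0.0028,-0.001,0.0],[0,0,68,-0.0019,0.0028,-0.001,0.0]], grip_force=45)

```text
clock: 5.75
position: [0.5102, -0.02, 0.0967]
ee_rot: [0.905, 0.426, 0.002, 0.001]
ft_force: [6.4, -6.3, -1.4]
grip_width: 0.201
```

```bash
python3 - <<'E'
from h import *
rel((.5112,-.0226,.096),-15.2)
E
```

```text
yaw now 50.42 pos [ 0.5102 -0.02    0.0967] F [ 6.42 -6.34 -1.44] T [-1.26  -1.265 -0.07 ] t 5.75 g 17.17 q7 0.96
row [ 0.14 -0.22 65.62] [-0.0014  0.0024  0.0007]
```

Call:
move_arm(moves=[[0,0,8.5,0,0.0004,0,0.0],[0,0,17,-0.0001,0.0009,0,0.0],[0,0,25.5,-0.0003,0.0013,0,0.0],[0,0,34,-0.0005,0.0017,0,0.0],[0,0,42.5,-0.0008,0.002,0,0.0],[0,0,51,-0.0011,0.0023,0,0.0],[0,0,59.5,-0.0015,0.0025,0,0.0],[0,0,65.6,-0.0018,0.0026,0,0.0],[0,0,65.6,-0.0018,0.0026,0,0.0],[0,0,65.6,-0.0018,0.0026,0,0.0]])

```text
clock: 6.75
position: [0.5106, -0.0231, 0.0967]
ee_rot: [0.992, -0.13, 0.002, 0.0]
ft_force: [3.4, -6.0, 1.5]
grip_width: 0.198
```

```bash
python3 - <<'E'
from h import *
rel((.5108,-.0228,.096),-15.2)
im=cams.camera('wrist')[:,:,::-1]; cv2.imwrite('pics/w3.png',im)
g=cv2.cvtColor(im,cv2.COLOR_BGR2GRAY)
E
```

```text
yaw now -14.88 pos [ 0.5106 -0.0231  0.0967] F [ 3.44 -5.98  1.49] T [-1.352 -0.458 -0.113] t 6.75 g 16.88 q7 -0.13
row [ 0.01 -0.19  0.32] [ 0.0001 -0.0004  0.0007]
```

Call:
move_arm(moves=[[0,0,0.5,0,0,0,0.0],[0,0,0.5,0,0,0,0.0],[0,0,0.5,0,0,0,0.05],[0,0,0.5,0,0,0,0.07],[0,0,0.5,0,0,0,0.07],[0,0,0.5,0,0,-0.04,0.07],[0,0,0.5,0,0,-0.085,0.07],[0,0,0.5,0,0,-0.085,0.07]])

```text
clock: 7.6
position: [0.512, -0.0217, 0.1854]
ee_rot: [0.991, -0.133, 0.004, -0.002]
ft_force: [0.7, 0.2, -0.1]
grip_width: 0.823
```

```bash
python3 - <<'E'
from h import *
rel((.5108,-.0228,.18),-15.2)
im=cams.camera('wrist')[:,:,::-1]; cv2.imwrite('pics/w4.png',im)
cv2.imwrite('pics/w4c.png',cv2.convertScaleAbs(cv2.resize(im[160:250,200:360],None,fx=5,fy=5,interpolation=cv2.INTER_CUBIC),alpha=1.5,beta=10))
print(proj('wrist',(.5079,-.022,.13)))
E
```

```text
yaw now -15.31 pos [ 0.512  -0.0217  0.1854] F [ 0.73  0.16 -0.12] T [-0.035 -0.016  0.004] t 7.6 g 70.27 q7 -0.22
row [-0.24 -0.38 -0.11] [-0.0009  0.0013  0.0054]
[312.21903445 224.83505591]
```

View pics/w4c.png

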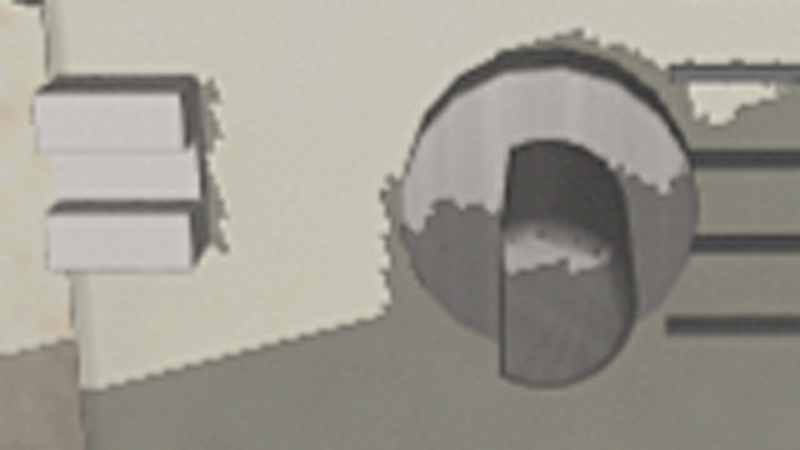

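The flat is now on the left in the crop, running from about (507,240) to (500,375) and facing the guide. Next I'll fit that edge to measure how square it is.

```bash
python3 - <<'E'
from h import *
im=cv2.cvtColor(cv2.imread('pics/w4.png'),cv2.COLOR_BGR2GRAY).astype(float)
P=[]
for r in range(206,235):
    g=np.diff(cv2.GaussianBlur(im,(3,3),0)[r,294:308]); w=np.clip(np.abs(g),3,None)-3; k=np.argmax(w); 
    s=slice(max(k-1,0),k+2); c=294.5+ (w[s]*np.arange(s.start,s.start+len(w[s]))).sum()/w[s].sum(); P.append((r,c,g[k]))
print([(r,round(c,1),round(x)) for r,c,x in P])
for a,b in((210,233),(215,233)):
    Q=[(r,c) for r,c,_ in P if a<=r<=b]; k=np.polyfit(*zip(*Q),1)
    e=[plane('wrist',(np.polyval(k,r),r),.13) for r in(a,b)];d=e[0]-e[1]; print(a,np.degrees(np.arctan2(d[1],d[0]))-90,np.hypot(*d[:2]))
# slots & yaw
bg=cv2.medianBlur(im.astype(np.uint8),21);m=((bg-im)>25).astype(np.uint8)*255
m[:, :330]=0;m[:,410:]=0;m[:150]=0;m[238:]=0
n,l,st,c=cv2.connectedComponentsWithStats(m)
for i in range(1,n):
    if st[i,2]<35 or st[i,3]>8: continue
    y,x=np.where(l==i); k=np.polyfit(x,y,1); e=[plane('wrist',(u,np.polyval(k,u)),.06) for u in(x.min(),x.max())]
    d=e[1]-e[0]; print(np.degrees(np.arctan2(d[1],d[0])))
E
```

```text
[(206, np.float64(306.5), -6), (207, np.float64(306.5), -6), (208, np.float64(300.9), 8), (209, np.float64(300.7), 14), (210, np.float64(300.6), 18), (211, np.float64(300.6), 19), (212, np.float64(300.7), 20), (213, np.float64(300.9), 19), (214, np.float64(300.9), 13), (215, np.float64(300.6), 7), (216, np.float64(298.9), -6), (217, np.float64(298.8), -7), (218, np.float64(298.8), -7), (219, np.float64(298.9), -7), (220, np.float64(298.9), -6), (221, np.float64(298.9), -7), (222, np.float64(298.9), -7), (223, np.float64(298.9), -6), (224, np.float64(298.9), -6), (225, np.float64(298.8), -6), (226, np.float64(298.8), -6), (227, np.float64(298.9), -8), (228, np.float64(298.9), -10), (229, np.float64(299.0), -10), (230, np.float64(299.0), -11), (231, np.float64(299.0), -11), (232, np.float64(299.0), -12), (233, np.float64(299.1), -12), (234, np.float64(299.1), -12)]
210 -20.344569067308527 0.015706500159562573
215 -16.988117829738357 0.012310255795159025
-15.113799534422474
-13.988210865188444
-15.348683219917671
-14.782627447640088
```

The flat edge is parallel to the drive's sides within about 1°. Next is the mast.

```bash
python3 - <<'E'
from h import *
rel((.467,-.315,.27),-95)
E
```

```text
yaw now -15.27 pos [ 0.5108 -0.0214  0.1829] F [-0.07  0.94 -0.8 ] T [ 0.04  -0.005 -0.032] t 7.65 g 69.44 q7 -0.22
row [-3.100e-01 -6.000e-02  7.973e+01] [ 0.0354  0.2945 -0.0879]
```

Call:
move_arm(moves=[[0,0,0,0,0,-0.088,0.07],[0,0,0,0,0,-0.088,0.07],[0,0,80,0.035,0.295,-0.088,0.07],[0,0,80,0.035,0.295,-0.088,0.07],[0,0,80,0.035,0.295,-0.088,0.07],[0,0,80,0.035,0.295,-0.088,0.07],[0,0,80,0.035,0.295,-0.088,0.07],[0,0,80,0.035,0.295,-0.088,0.07],[0,0,80,0.035,0.295,-0.088,0.07],[0,0,80,0.035,0.295,-0.088,0.07]])

```text
clock: 8.65
position: [0.4637, -0.3174, 0.2672]
ee_rot: [0.739, -0.673, -0.001, 0.001]
ft_force: [0.4, -0.3, -0.0]
grip_width: 0.826
```

Call:
move_arm(moves=[[0,0,16,0,0,0,0.07],[0,0,16,0,0,0,0.07],[0,0,16,0,0,0,0.07],[0,0,16,0,0,0,0.07]])

```text
clock: 9.05
position: [0.4651, -0.3151, 0.2676]
ee_rot: [-0.644, 0.765, 0.0, -0.0]
ft_force: [-0.1, -0.4, -0.2]
grip_width: 0.819
```

```bash
python3 - <<'E'
from h import *
rel((.467,-.315,.27),-95)
im=cams.camera('wrist')[:,:,::-1]; cv2.imwrite('pics/w5.png',im)
E
```

```text
yaw now -99.81 pos [ 0.4651 -0.3151  0.2676] F [-0.08 -0.39 -0.2 ] T [ 0.022 -0.032  0.005] t 9.05 g 69.91 q7 -0.95
row [ 0.07  0.01 -4.81] [-0.0005 -0.0018 -0.0024]
```

View pics/w5.png

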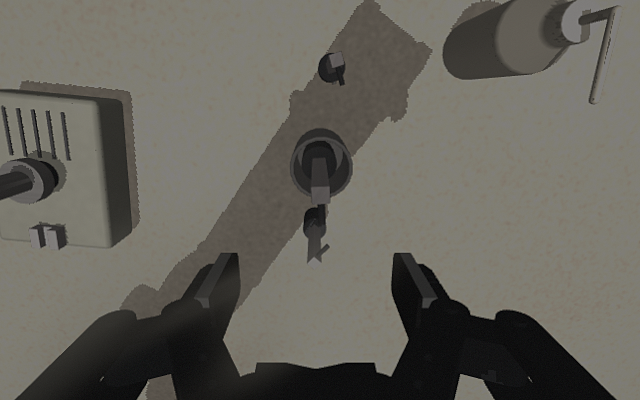

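The mast's square top is at about (320,194). Its pin points down the image near (322,210), overlapping a small mast behind it at (315,222). I'll enlarge this region.

```bash
python3 - <<'E'
from h import *
im=cv2.imread('pics/w5.png')
cv2.imwrite('pics/w5c.png',cv2.convertScaleAbs(cv2.resize(im[120:270,280:370],None,fx=4,fy=4,interpolation=cv2.INTER_CUBIC),alpha=2,beta=10))
E
```

```text
(no output)
```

View pics/w5c.png

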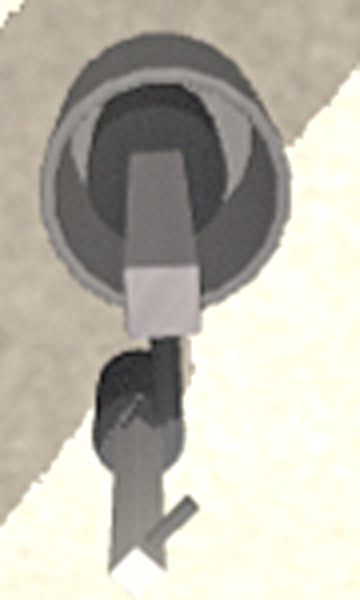

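```bash
python3 - <<'E'
from h import *
f=lambda u,v:(280+u/4-.375,120+v/4-.375)
C=[plane('wrist',f(*q),.176)[:2] for q in((125,267),(197,265),(201,332),(130,337))]
c=np.mean(C,0);print('centre',c)
ang=lambda d:np.degrees(np.arctan2(d[1],d[0]))
print([(round(ang(C[b]-C[a]),1),round(np.hypot(*(C[b]-C[a])),4)) for a,b in((0,3),(1,2),(0,1),(3,2))])
P=[plane('wrist',f(*q),.164)[:2] for q in((168,340),(171,425))];print('pin',ang(P[1]-P[0]),P,ang(P[1]-c))
print('cup rim',[plane('wrist',f(*q),.085)[:2] for q in((40,185),(290,185))], plane('wrist',f(165,185),.085))
rel((*c,.114),-100)
E
```

```text
centre [ 0.46928641 -0.31866011]
[(np.float64(173.8), np.float64(0.0136)), (np.float64(174.1), np.float64(0.013)), (np.float64(-98.2), np.float64(0.0132)), (np.float64(-95.6), np.float64(0.0133))]
pin 172.38427193706718 [array([ 0.45746198, -0.31779945]), array([ 0.43959989, -0.31541115])] 173.75426661783678
cup rim [array([ 0.4765671 , -0.29009516]), array([ 0.46584797, -0.35167932])] [ 0.47120645 -0.32088358  0.085     ]
yaw now -99.83 pos [ 0.4652 -0.3153  0.2678] F [ 0.18 -0.64 -0.16] T [ 0.008  0.021 -0.03 ] t 9.1 g 69.98 q7 -0.95
row [0.04 0.01 0.17] [ 0.0027 -0.0047  0.1538]
```

Call:
move_arm(moves=[[0,0,-3.5,0.0027,-0.0045,0,0.055],[0,0,-3.5,0.0027,-0.0045,0.03,0.055],[0,0,-3.5,0.0027,-0.0045,0.075,0.055],[0,0,-3.5,0.0027,-0.0045,0.115,0.055],[0,0,-3.5,0.0027,-0.0045,0.15,0.055],[0,0,-3.5,0.0027,-0.0045,0.156,0.055],[0,0,-3.5,0.0027,-0.0045,0.156,0.055]])

```text
clock: 9.8
position: [0.4689, -0.3189, 0.1122]
ee_rot: [-0.666, 0.746, 0.001, -0.0]
ft_force: [0.5, -0.3, 0.0]
grip_width: 0.646
```

```bash
python3 - <<'E'
from h import *
rel((.4693,-.3187,.112),-96.2)
E
```

```text
yaw now -96.48 pos [ 0.4689 -0.3189  0.1122] F [ 0.5  -0.32  0.05] T [-0.003  0.032 -0.024] t 9.8 g 55.17 q7 -0.78
row [ 0.07  0.02 -0.28] [-0.0003 -0.0004  0.0002]
```

Call:
move_arm(moves=[[0,0,0,0,0,0,0.025],[0,0,0,0,0,0,0.016],[0,0,0,0,0,0,0.0],[0,0,0,0,0,0,0.0],[0,0,0,0,0,0,0.0],[0,0,0,0,0,0,0.0]], grip_force=70)

```text
clock: 10.4
position: [0.47, -0.3195, 0.1137]
ee_rot: [-0.666, 0.746, -0.001, 0.001]
ft_force: [-1.0, -0.5, 8.2]
grip_width: 0.152
```

```bash
python3 - <<'E'
from h import *
rel((.4693,-.3187,.112),-96.2)
E
```

```text
yaw now -96.53 pos [ 0.47   -0.3195  0.1137] F [-0.98 -0.45  8.18] T [ 0.173  0.185 -0.02 ] t 10.4 g 12.97 q7 -0.79
row [-0.13 -0.03 -0.33] [-0.0007  0.0008  0.0017]
```

Call:
move_arm(moves=[[0,0,0,0,0,-0.01,0.0],[0,0,0,0,0,-0.03,0.0],[0,0,0,0,0,-0.055,0.0],[0,0,0,0,0,-0.08,0.0],[0,0,0,0,0,-0.105,0.0],[0,0,0,0,0,-0.13,0.0],[0,0,0,0,0,-0.15,0.0],[0,0,0,0,0,-0.165,0.0],[0,0,0,0,0,-0.17,0.0],[0,0,0,0,0,-0.17,0.0]])

```text
clock: 11.4
position: [0.4692, -0.3189, 0.2824]
ee_rot: [-0.666, 0.746, -0.0, 0.0]
ft_force: [-0.1, 0.2, -2.7]
grip_width: 0.155
```

```bash
python3 - <<'E'
from h import *
o=manip.get_obs(); print(o['ft_force'],o['torque'])
a=cams.camera('wrist')[:,:,::-1]; b=cams.camera('scene')[:,:,::-1]
c=np.zeros((600,800,3),np.uint8)
c[:250,:400]=cv2.resize(a,(400,250),interpolation=cv2.INTER_AREA)
c[260:560,:390]=cv2.resize(b[120:320,160:420],None,fx=1.5,fy=1.5,interpolation=cv2.INTER_CUBIC)
x,y=map(int,proj('scene',(.47,-.32,.23)));print(x,y)
z=cv2.resize(b[max(0,y-55):y+65,x-40:x+40],None,fx=4.9,fy=4.9,interpolation=cv2.INTER_CUBIC);c[:z.shape[0],405:405+z.shape[1]]=z[:, :395]
cv2.imwrite('pics/l1.png',c); cv2.imwrite('pics/w6.png',a)
rel((.5079,-.022,.285),-105)
E
```

```text
[-0.08541377  0.19356599 -2.65457807] [-0.0075807   0.01892964 -0.05943883]
226 218
yaw now -96.54 pos [ 0.4689 -0.3186  0.2814] F [ 0.34 -0.29 -3.04] T [ 0.048 -0.004  0.014] t 11.5 g 12.66 q7 -0.9
row [0.06 0.03 8.46] [-0.2991 -0.0049 -0.0034]
```

View pics/l1.png

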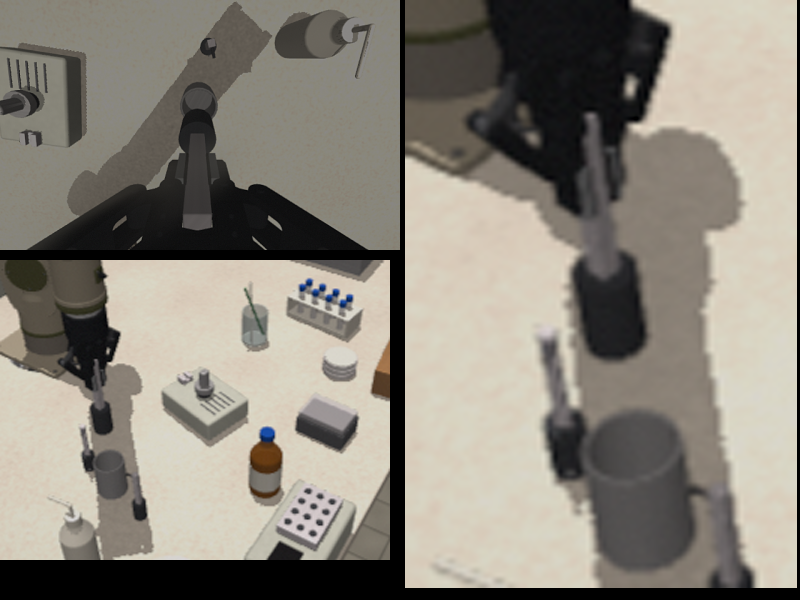

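The mast is lifted clear and hangs upright under the gripper. The cup still stands at about (110,475) in the lower-left panel, and nothing else moved. I'll check its tilt numerically.

```bash
python3 - <<'E'
from h import *
im=cv2.imread('pics/w6.png');g=cv2.cvtColor(im,cv2.COLOR_BGR2GRAY)
o=manip.get_obs();T=o['position'];r=R.from_quat(o['ee_rot'])
P=lambda x,y,z:proj('wrist',T+r.apply([x,y,z])).round(1)
foot=.1077
print('foot rim near',P(0,-.019,foot),'far',P(0,.019,foot),'L',P(-.019,0,foot),'R',P(.019,0,foot))
print('collar top near',P(0,-.019,foot-.057),'L',P(-.019,0,foot-.057),'R',P(.019,0,foot-.057),'rodtop corners',[P(a,b,foot-.17) for a in(-.007,.007) for b in(-.007,.007)])
print(g[160:260:2,316])
for r_ in range(165,260,6): print(r_,g[r_,276:360:3])
E
```

```text
foot rim near [316.8 171.1] far [316.7 217.1] L [292.7 194.7] R [340.8 194.6]
collar top near [317.3 192.2] L [286.9 221.3] R [347.5 221.2] rodtop corners [array([296.2, 340. ]), array([297.1, 377.2]), array([343.5, 340. ]), array([342.4, 377.2])]
[73 73 74 74 72 73 77 18 21 21 23 22 22 24 21 20 21 25 31 31 32 33 32 30
 32 32 30 59 55 55 55 56 55 56 57 58 58 58 58 57 60 58 60 59 61 61 61 61
 60 60]
165 [ 92  91  94  92  70  71  46  49  74  75  74  73  72  76  72  74  74  72
  74  75  74  40  41  71 105 131 135 133]
171 [ 96  89  90  91  75  66  46  46  44  74  72  73  74  74  75  73  71  74
  73  53  41  43  40  70 106 130 132 135]
177 [ 93  93  89  95  94  77  42  45  47  34  22  25  26  22  22  24  18  23
  47  42  43  43  39  68 141 136 137 136]
183 [ 94  90  91  93  89  81  77  23  27  23  24  23  22  22  22  23  21  22
  23  20  46  41  72 134 135 135 136 135]
189 [ 93  94  93  93  94  96  16  21  24  25  24  25  24  17  20  20  17  19
  20  20  22  69 137 136 135 133 135 134]
195 [ 96  93  97  96  92  58  22  21  20  21  22  29  34  34  34  30  22  20
  23  21  18  33 136 135 1
[... 505 characters left out ...]
 96  89  33  34  34  33  33  41  59  57  56  56  56  57  58  58
  37  41  39  39  41  69 133 133 133 133]
231 [ 91  93  92  96  29  34  37  36  36  53  59  57  58  58  58  60  58  61
  39  41  42  42  40 142 133 134 133 133]
237 [ 89  92  96 136 140  27  37  38  37  60  59  59  59  59  58  58  60  62
  41  44  43  40 140 131 133 131 132 132]
243 [ 87 114 133 133 137 137 137  36  39  61  59  60  59  60  58  60  61  61
  43  44 106 137 135 130 132 131 131 131]
249 [132 132 130 129  51  50  51  44  34  60  61  61  60  60  59  60  61  62
  39  43  55  56  56 103 130 130 130 131]
255 [ 83  85  88  52  53  53  53  36  34  61  60  59  59  60  61  61  62  62
  42  40  56  58  58  63  89  89  87 136]
```

```bash
python3 - <<'E'
from h import *
g=cv2.cvtColor(cv2.imread('pics/w6.png'),cv2.COLOR_BGR2GRAY)
for r in range(325,400,2): print(r,g[r,284:356:4])
E
```

```text
325 [28 31 27 54 56 56 55 56 56 55 53 54 56 54 19 19 17 16]
327 [26 29 27 56 57 55 55 57 56 54 55 55 55 55 17 12 19 16]
329 [30 29 27 55 55 56 55 57 56 55 53 55 55 57 18 14 18 17]
331 [28 30 26 55 54 55 56 56 56 54 55 55 54 57 18 14 15 16]
333 [27 26 28 55 56 57 56 56 56 54 53 55 55 59 17 17 15 14]
335 [28 27 30 56 56 56 55 56 56 55 55 57 55 57 20 13 17 17]
337 [26 25 30 55 56 54 57 56 55 56 53 56 54 58 19 15 13 14]
339 [25 28 32 56 54 55 56 57 54 54 53 55 55 56 15 20 12 18]
341 [24 26 33 58 59 57 58 59 58 58 57 57 58 58 11 13 14 16]
343 [27 25 52 76 78 78 78 79 80 75 76 78 77 80  8 17 18 16]
345 [28 23 46 84 84 83 85 86 84 83 82 84 85 87 11 17 18 17]
347 [25 24 46 85 84 87 88 87 87 85 85 86 87 88 12 13 16 15]
349 [23 20 42 86 84 86 88 86 84 85 86 86 88 86 13 14 16 16]
351 [21 22 39 85 84 87 88 85 84 85 86 87 88 86 11 14 16 18]
353 [19 23 57 85 86 87 86 84 84 85 86 88 87 84  5 12 17 20]
355 [22 19 54 85 87 88 87 84 85 86 86 89 86 85  8 14 16 17]
357 [ 19  20 100  86  87  85  85  84  86  86  88  88  86  85   3  17  20  15]
359 [ 23  22 109  86  87  86  85  85  85  86  89  87  88  85  
[... 551 characters left out ...]
 18 15 12 14 18 14 14 15 14 15 14 14 16]
379 [13 16 17 14 16 16 14 12 17 14 16 13 14 14 19 17 16 18]
381 [18 17 19 15 15 17 15 16 17 16 16 17 17 18 19 19 15 14]
383 [17 17 17 15 15 15 15 14 15 15 15 15 15 13 17 13 16 14]
385 [15 17 13 14 14 13 16 14 16 16 13 15 16 12 14 18 13 18]
387 [18 16 19 10 16 18 16 12 13 14 15 15 14 15 15 14 13 13]
389 [16 13 19 18 16 13  9 16 16 17 15 17 18 20 19 15 14 18]
391 [16 16 15 20 15 18 15 14 17 15 18 19 16 16 15 16 16 13]
393 [14 12 15 16 16 19 15 18 16 13 19 14 13 17 17 14 17 18]
395 [17 16 14 15 18 15 14 14 17 16 19 18 15 16 20 17 16 16]
397 [15 16 17 17 13 16 14 14 14 18 15 13 15 19 18 18 19 15]
399 [14 15 16 16 15 13 14 14 11 14 19 21 18 13 16 15 16 15]
```

```bash
python3 - <<'E'
from h import *
rel((.5103,-.0226,.282),-105)
E
```

```text
yaw now -96.54 pos [ 0.4689 -0.3186  0.2814] F [ 0.34 -0.29 -3.04] T [ 0.048 -0.004  0.014] t 11.5 g 12.66 q7 -0.9
row [0.06 0.03 8.46] [-0.2988 -0.0074 -0.0004]
```

Call:
move_arm(moves=[[0,0,2,-0.03,-0.001,0,0.0],[0,0,4,-0.07,-0.002,0,0.0],[0,0,6,-0.11,-0.003,0,0.0],[0,0,8,-0.15,-0.004,0,0.0],[0,0,8.5,-0.19,-0.005,0,0.0],[0,0,8.5,-0.23,-0.006,0,0.0],[0,0,8.5,-0.265,-0.007,0,0.0],[0,0,8.5,-0.29,-0.0074,0,0.0],[0,0,8.5,-0.299,-0.0074,0,0.0],[0,0,8.5,-0.299,-0.0074,0,0.0]])

```text
clock: 12.5
position: [0.5104, -0.0217, 0.2816]
ee_rot: [-0.609, 0.793, 0.0, -0.001]
ft_force: [-0.0, -0.4, -2.8]
grip_width: 0.153
```

```bash
python3 - <<'E'
from h import *
rel((.5103,-.0226,.248),-105)
E
```

```text
yaw now -104.93 pos [ 0.5104 -0.0217  0.2816] F [-0.04 -0.42 -2.76] T [-0.044 -0.012 -0.032] t 12.5 g 13.09 q7 -1.81
row [ 0.05 -0.05  0.07] [ 0.0008 -0.0002  0.0336]
```

Call:
move_arm(moves=[[0,0,0,0.0005,0,0.015,0.0],[0,0,0,0.0005,0,0.031,0.0],[0,0,0,0.0005,0,0.031,0.0],[0,0,0,0.0005,0,0.031,0.0]])

```text
clock: 12.9
position: [0.5103, -0.0247, 0.2515]
ee_rot: [-0.608, 0.794, -0.0, -0.0]
ft_force: [-0.1, 0.9, -3.5]
grip_width: 0.149
```

```bash
python3 - <<'E'
from h import *
rel((.5103,-.0226,.248),-105)
a=cams.camera('wrist')[:,:,::-1]; b=cams.camera('scene')[:,:,::-1]; cv2.imwrite('pics/w7.png',a); cv2.imwrite('pics/s7.png',b)
T=manip.get_obs()['position']
c=np.zeros((600,800,3),np.uint8)
z=cv2.convertScaleAbs(cv2.resize(a[120:270,255:375],None,fx=4,fy=4,interpolation=cv2.INTER_CUBIC),alpha=1.7,beta=10);c[:,:395]=z[:, :395]
x,y=map(int,proj('scene',(.508,-.022,.14)));print(x,y)
z=cv2.resize(b[y-50:y+35,x-40:x+40],None,fx=4.9,fy=4.9*600/600,interpolation=cv2.INTER_CUBIC);c[:z.shape[0],405:405+z.shape[1]]=z
cv2.imwrite('pics/l2.png',c)
E
```

```text
yaw now -105.18 pos [ 0.5103 -0.0247  0.2515] F [-0.06  0.94 -3.48] T [-0.053  0.012 -0.018] t 12.9 g 12.76 q7 -1.78
row [ 0.02 -0.04 -0.18] [-0.0021  0.0005  0.0035]
295 191
```

View pics/l2.png

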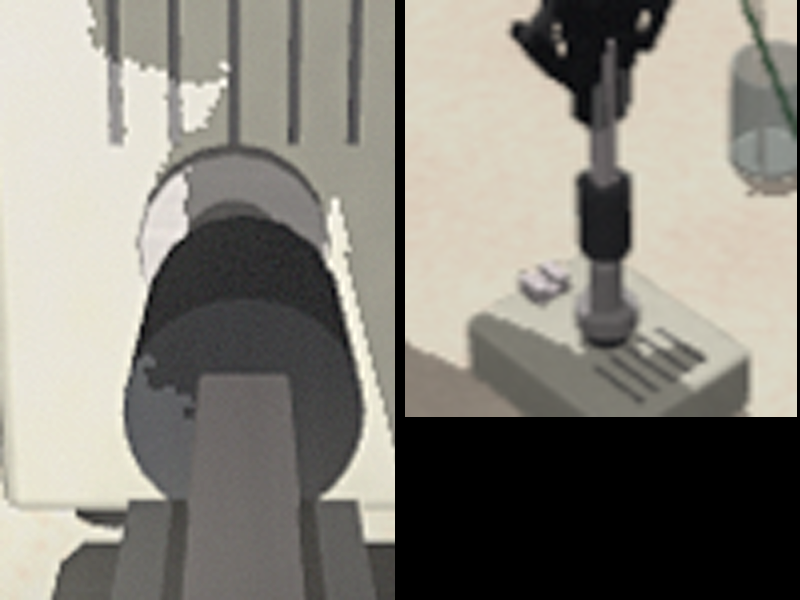

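The left panel shows the collar at x≈243 and the spring cap centre at x≈233, so the collar sits a bit too far to tool +x. The scene panel shows it standing upright directly over the shaft. I'll work out the relative offset.

```bash
python3 - <<'E'
from h import *
o=manip.get_obs();r=R.from_quat(o['ee_rot']);T=o['position']
L=lambda q,z:r.inv().apply(plane('wrist',q,z)-T)
f=lambda u,v:(255+u/4-.375,120+v/4-.375)
cap=L(f(233.5,157),.09);ft=L(f(241,217),.1438);print('cap',cap+[0,.023,0],'foot',ft+[0,.019,0])
print(L(f(139,230),.09),L(f(328,230),.09))
rel((.5103,-.0226,.248),-105)
# tilt in scene view: axis of dark collar and rod
b=cv2.imread('pics/s7.png');b=cv2.cvtColor(b,cv2.COLOR_BGR2GRAY)
for row in range(180,196,2):
    w=np.where(b[row,285:305]<60)[0]+285; print(row,w.min(),w.max())
print([proj('scene',T+[0,0,-.1077+h]).round(1) for h in(0,.057,.17)])
E
```

```text
cap [-0.00311435  0.00498211  0.16202502] foot [-0.00137096  0.0024511   0.10822337]
[-0.0255122  -0.00057893  0.16201689] [ 0.019192   -0.00054096  0.16200512]
yaw now -105.12 pos [ 0.5108 -0.0241  0.252 ] F [-0.27 -0.37 -2.24] T [ 0.017 -0.047 -0.005] t 13.0 g 12.86 q7 -1.78
row [-0.05  0.01 -0.12] [-0.0013  0.0009  0.004 ]
180 291 300
182 291 300
184 291 300
186 291 300
188 291 300
190 291 300
192 292 299
194 295 297
[array([296., 191.]), array([295.6, 177.6]), array([294.7, 148.9])]
```

Call:
move_arm(moves=[[0,0,0,-0.0017,0.0017,0,0.0],[0,0,0,-0.0017,0.0017,0,0.0],[0,0,0,-0.0017,0.0017,0.006,0.0],[0,0,0,-0.0017,0.0017,0.012,0.0],[0,0,0,-0.0017,0.0017,0.016,0.0],[0,0,0,-0.0017,0.0017,0.019,0.0],[0,0,0,-0.0017,0.0017,0.021,0.0]])

```text
clock: 13.7
position: [0.5092, -0.0212, 0.2299]
ee_rot: [-0.608, 0.794, -0.0, -0.0]
ft_force: [0.0, 0.8, -3.5]
grip_width: 0.151
```

```bash
python3 - <<'E'
from h import *
rel((.5103,-.0226,.248),-105)
E
```

```text
yaw now -105.05 pos [ 0.5092 -0.0212  0.2299] F [ 0.01  0.85 -3.47] T [ 0.058 -0.002  0.015] t 13.7 g 12.89 q7 -1.76
row [ 0.02 -0.02 -0.05] [ 0.0011 -0.0014 -0.0181]
```

Call:
move_arm(moves=[[0,0,0,0,0,0.002,0.0],[0,0,0,0,0,0.004,0.0],[0,0,0,0,0,0.006,0.0],[0,0,0,0,0,0.008,0.0],[0,0,0,0,0,0.01,0.0],[0,0,0,0,0,0.01,0.0]])

```text
clock: 14.3
position: [0.5092, -0.0211, 0.22]
ee_rot: [-0.608, 0.794, 0.0, -0.0]
ft_force: [-0.3, -0.5, -2.2]
grip_width: 0.152
```

```bash
python3 - <<'E'
from h import *
rel((.5103,-.0226,.22),-105)
E
```

```text
yaw now -105.04 pos [ 0.5092 -0.0211  0.22  ] F [-0.31 -0.5  -2.23] T [ 0.031  0.025 -0.018] t 14.3 g 12.95 q7 -1.75
row [ 0.02 -0.01 -0.04] [ 0.0012 -0.0015  0.    ]
```

The screw is past the shaft top with no added force, so it is on the flat. I'll continue down.

Call:
move_arm(moves=[[0,0,0,0,0,0.004,0.0],[0,0,0,0,0,0.008,0.0],[0,0,0,0,0,0.012,0.0],[0,0,0,0,0,0.016,0.0],[0,0,0,0,0,0.019,0.0],[0,0,0,0,0,0.019,0.0]])

```text
clock: 14.9
position: [0.5091, -0.0212, 0.2008]
ee_rot: [-0.608, 0.794, 0.0, -0.0]
ft_force: [-0.2, -0.4, -2.2]
grip_width: 0.153
```

```bash
python3 - <<'E'
from h import *
rel((.5103,-.0226,.22),-105)
E
```

```text
yaw now -105.05 pos [ 0.5091 -0.0212  0.2008] F [-0.19 -0.38 -2.19] T [-0.065 -0.014  0.01 ] t 14.9 g 13.07 q7 -1.72
row [ 0.03 -0.02 -0.05] [ 0.0011 -0.0015 -0.0192]
```

Call:
move_arm(moves=[[0,0,0,0,0,0.002,0.0],[0,0,0,0,0,0.004,0.0],[0,0,0,0,0,0.006,0.0],[0,0,0,0,0,0.008,0.0],[0,0,0,0,0,0.008,0.0],[0,0,0,0,0,0.008,0.0]], grip_force=90)

```text
clock: 15.5
position: [0.5095, -0.0211, 0.1935]
ee_rot: [-0.608, 0.794, -0.0, 0.0]
ft_force: [-1.2, 0.5, 2.8]
grip_width: 0.147
```

Call:
move_arm(moves=[[0,0,0,0,0,0.002,0.0],[0,0,0,0,0,0.004,0.0],[0,0,0,0,0,0.005,0.0],[0,0,0,0,0,0.005,0.0],[0,0,0,0,0,0.005,0.0]])

```text
clock: 16.0
position: [0.5096, -0.0211, 0.1885]
ee_rot: [-0.608, 0.794, -0.0, 0.0]
ft_force: [-0.9, 0.6, 6.8]
grip_width: 0.15
```

```bash
python3 - <<'E'
from h import *
rel((.5103,-.0226,.22),-105)
E
```

```text
yaw now -105.05 pos [ 0.5096 -0.0211  0.1885] F [-0.87  0.62  6.77] T [0.006 0.274 0.025] t 16.0 g 12.82 q7 -1.7
row [-0.03  0.02 -0.05] [ 0.0012 -0.0011 -0.0315]
```

Call:
move_arm(moves=[[0,0,0,0,0,0.001,0.0],[0,0,0,0,0,0.002,0.0],[0,0,0,0,0,0.002,0.0],[0,0,0,0,0,0.002,0.0]])

```text
clock: 16.4
position: [0.5102, -0.0212, 0.1876]
ee_rot: [-0.608, 0.794, -0.0, 0.001]
ft_force: [-4.1, -0.2, 19.8]
grip_width: 0.153
```

```bash
python3 - <<'E'
from h import *
rel((.5103,-.0226,.22),-105)
E
```

```text
yaw now -105.05 pos [ 0.5102 -0.0212  0.1876] F [-4.13 -0.17 19.84] T [0.022 1.341 0.009] t 16.4 g 13.03 q7 -1.7
row [-0.07  0.06 -0.05] [ 0.0013 -0.0005 -0.0324]
```

Call:
move_arm(moves=[[0,0,0,0,0,0.0005,0.0],[0,0,0,0,0,0.0005,0.0],[0,0,0,0,0,0.0005,0.0],[0,0,0,0,0,0.0005,0.0],[0,0,0,0,0,0.0005,0.0]])

```text
clock: 16.9
position: [0.5104, -0.0213, 0.1875]
ee_rot: [-0.608, 0.794, -0.0, 0.001]
ft_force: [-5.8, 0.2, 25.5]
grip_width: 0.149
```

```bash
python3 - <<'E'
from h import *
rel((.5103,-.0226,.22),-105)
a=cams.camera('wrist')[:,:,::-1]; b=cams.camera('scene')[:,:,::-1]
c=np.zeros((600,800,3),np.uint8)
c[:,:395]=cv2.convertScaleAbs(cv2.resize(a[120:270,255:375],None,fx=4,fy=4,interpolation=cv2.INTER_CUBIC),alpha=1.7,beta=10)[:,:395]
c[:300,405:795]=cv2.resize(b[130:210,250:354],(390,300),interpolation=cv2.INTER_CUBIC)
c[305:599,405:795]=cv2.resize(b[80:340,150:495],(390,294),interpolation=cv2.INTER_AREA)
cv2.imwrite('pics/l3.png',c)
E
```

```text
yaw now -105.05 pos [ 0.5104 -0.0213  0.1875] F [-5.83  0.15 25.46] T [-0.002  1.725 -0.014] t 16.9 g 12.69 q7 -1.7
row [-0.09  0.07 -0.05] [ 0.0012 -0.0003 -0.0325]
```

View pics/l3.png

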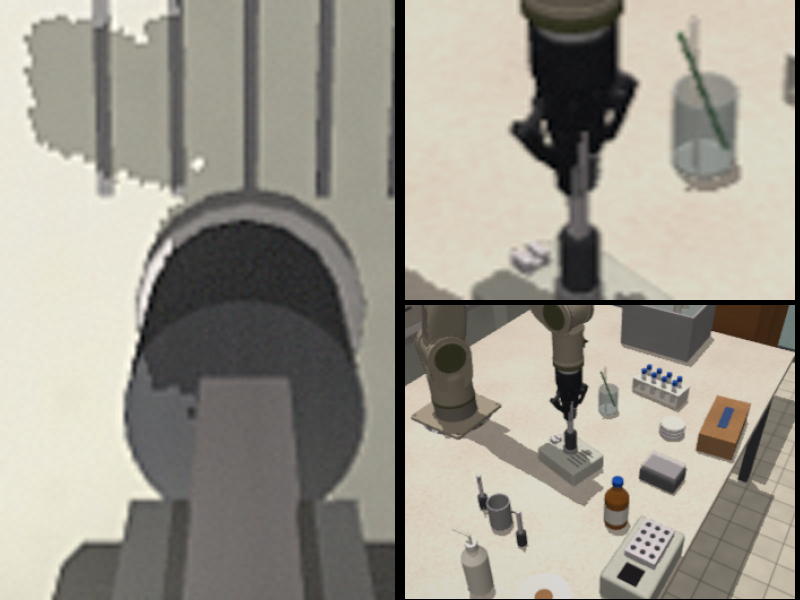

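The collar is seated on the cap and upright. The cup and the bystanders stand where they were. In the last 0.5 mm of commanded push, force rose from 20 to 25 N while the tool went down only 0.1 mm, so it is against the stop.

```bash
python3 - <<'E'
from workcell import manip
print(manip.hand_in())
E
```

```text
the job is handed in; nothing more can be done
None
```

The mast is on the drive shaft and pressed to the bottom of its travel. The job is handed in with the arm still holding and pressing it. It took about 17 s of the 67 s allowed.

- **Shaft:** I gripped it flat-square, with the opening reading about 17 to 17.6 mm against the 18 mm expected, and turned it about 134° clockwise. The close-up showed the flat facing the guide, parallel to the housing sides within about 1°.
- **Mast:** I lifted the large mast out of its cup, lined up its pin side with the flat, and lowered it. The set screw passed the shaft top with no added force.
- **Pressed down:** At the end the wrist force was about 25 N upward, or about 28 N on the cap with the mast's weight added. The last 0.5 mm of commanded push moved the tool only 0.1 mm, so it is against the stop. There is also a side force of about 6 N at the wrist.
- **Surroundings:** The last pictures show the mast upright with its collar on the cap, the cup standing, and the other things looking unmoved.
- **Disagreements:** The wrist camera read positions about 2 mm different from what I felt at the shaft, so I set the collar by comparing it with the spring cap. Before the press the mast may have leaned in the grip by about 0.5°, which is within what these measurements can tell.

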